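# Release the ratchet and push the board cradle's arm down

## Robot

A 6-joint arm with a two-finger parallel gripper is mounted at the origin on the work surface. World frame = base frame: x ahead of the robot, y to its left, z up, the work surface at z = 0. Lengths are in mm, angles in rad, forces in N, time in s.
With the tool pointing down it reaches from about 275 to 1000 mm from the base axis. Payload 8.4 kg.
Tool frame: the origin (TCP) lies midway between the tips of the shut fingers; the grasp point (between the pads) lies 19 mm behind it; y points along the fingers, z is the direction in which the jaws open and shut, and the axes are right-handed (so a half turn about y gives the same grasp; the last joint's range is limited). The gripper opens to 85 mm and grips with 20 to 120 N. Pads are 22 mm wide; open, the fingers measure 114 mm over their backs; the gripper's body (76 mm by 85 mm) begins 54 mm behind the grasp point. The pads swing forward as they close: fully open they stand 13 mm farther back than shut.
Start: joints at [1.299, 0.353, 1.633, -0, 1.155, -0.002], TCP at [166.585, 602.393, 231.281] pointing down, gripper open.
Joint ranges: [-2.63, 2.63], [-0.92, 2.1], [0.06, 2.66], [-1.3, 4.44], [0, 2.69], [-3.02, 3.02]. Speed limits (rad/s): [2.22, 2.22, 2.79, 3.14, 3.14, 3.14].

## Interface

Orientations are given as [roll, pitch, yaw] about the fixed x, y, z axes, in that order (R = Rz(yaw) Ry(pitch) Rx(roll)).
In Python, from rig import r gives the robot as it stands. The module is installed in compiled form; this text tells all that it offers.
- The arm moves only by the tool apply_moves, never from a script. Its argument "plan" is text: rows parted by semicolons, each of 7 numbers parted by spaces: the shift along the tool's x, y, z in cm, then the turn, a rotation vector about the tool's x, y, z in degrees, then the closure, from 0 (fully open) to 1 (shut). A call has 1 to 20 rows; each row shifts and turns the pose as measured when the row begins, along the tool's axes as they then stand; what a row does not reach is not made up. A row lasts 1/10 s, in which the tool goes at most 50 mm and 8.59 degrees, less where a joint would pass 70% of its speed; a pose out of reach is approached as far as the arm can. A call is refused whole if a number of a shift passes 5 or a number of a turn 8.59, either way. A call with a gripper value outside its range is refused whole. The fingers move at their own pace and stop on an object; "squeeze" is the grip in N (left out, the last holds). Time passes only in rows, so rows that do not move let the fingers close. It gives the time, the measured TCP pose, the force and the opening at its end, in the units of the state.
- r.sense(): the state, without advancing time (a new reading comes with each control period).
- r.grab_frame(name): name is "side" or "top"; returns the picture (384x512x3 uint8, blue, green, red); there is no depth.
- r.get_calibration(name): a dict with "vertical_fov" (degrees; the focal length in pixels is half the picture's height over the tangent of half this angle, whatever the lens; pixels are square), "cx", "cy" (the principal point, pixels), "R" (3x3) and "t" (3): a world point X has camera coordinates R X + t. Camera axes: x right, y down, z forward; pixel columns grow to the right and rows downward; lengths in mm; the calibration is good to about 2 mm. A picture is of the moment at which its call begins. get_calibration takes no time and is no camera call.
- r.sign_off(): hands the job in, once; it reports no verdict.
The state is a dict: "clock": time; "qpos": joint angles; "qvel": joint speeds; "joint_efforts": joint torques, N m; "eef_pos": TCP position; "tcp_rot": TCP orientation; "contact_force": force on the tool from outside, world axes, zero at the start; "wrist_torque": the same for the moment, N m; "opening": opening from 0.0 (shut) to 1.0 (fully open).
Only numpy, scipy, OpenCV 4.12 (cv2) and the standard library are available. Lean on these libraries where they do the work, as an engineer would, in place of code of your own. Each camera call takes 0.05 s, during which the arm holds its last target. There are 200 camera calls.

## Task

Lower the circuit board cradle on the repair bench: press the tab of its ratchet pawl down as far as it goes so that the pawl swings free, then push the raised arm down by its bare end bar, past the teeth, until it lies fully down on its rests. Push only with the fingertips or the outside of the fingers: do not raise the arm, do not press on the circuit board, leave the pawl released, and leave everything else on the bench where it is.

Things in the scene. Friction and masses are not known exactly. Their poses are not given: they have to be found in the camera images.
- pawl (a joint): Tilt of the ratchet pawl, a dark steel seesaw bar, 14 mm wide. 0 = engaged (hook between the teeth, arm cannot go down); 0.35 rad = fully released, end stop (tab down, hook up). Its pivot is stiff: it needs about 4 N straight down on the tab all the way and stays where it is left. The hook clears the teeth from about 0.2 rad.
- pawl_tab (a point): Centre of the top face of the pawl's tab, the place to press: a flat steel plate 30 mm (cradle x) by 32 mm (cradle y), 7 mm thick, free air below, the end of the pawl away from the arm. Engaged it is 133 mm above the table, 50 mm from the pawl's pivot, at x = -140 mm, y = 0 in the cradle's frame; pressed fully it sinks 17 mm.
- ratchet_arm (a joint): Angle of the ratchet arm above level. 0 = fully down, level on its two rubber rests, end stop. It starts raised at 0.68 to 0.83 rad. While the pawl is engaged it can sink only to about 0.65 rad, where a tooth stops it. Its hinge is stiff: with the pawl released it stays at any angle, and needs 4 to 9 N straight down on the bar to move.
- push_bar (a point): Centre (on its axis) of the round bare steel cross bar at the free end of the arm, the place to push: 18 mm diameter, 122 mm long, lying level along the cradle's y. It is 160 mm from the hinge; arm fully down, its axis is 65 mm above the table. Nothing of the circuit board is nearer than 36 mm to its axis.
- hinge_point (a point): Point on the arm's hinge axis at mid width, fixed, 65 mm above the table, at x = -20 mm, y = 0 in the cradle's frame. The hinge axis is the cradle's y; the arm reaches from it towards the cradle's +x.
- cradle: The ratchet cradle that holds a circuit board for service: dark steel base plate 330 x 140 x 10 mm, screwed to the bench, with grey hinge cheeks, pawl post and two rubber rests. Origin: centre of the plate's underside; x along the plate from the pawl's tab (x = -140 mm) to the arm's free end (x = +140 mm when down), z up.
- board: Green circuit board 66 x 78 mm with parts up to 19 mm tall, clipped between the arm's two aluminium rails, 58 to 124 mm from the hinge. Its origin is on the hinge axis, not on the board. Delicate: not to be pressed.
- tape_roll: Bystander: black roll of tape lying flat, 84 mm diameter, 24 mm high, loose beside the cradle. Origin: centre of its underside.
- screwdriver: Bystander: screwdriver with a red handle, 180 mm long, lying loose beside the cradle along its x axis. Origin: underside, mid length.
- flux_jar: Bystander: small amber jar, 44 mm diameter, 55 mm high, standing loose beside the cradle. Origin: centre of its underside.
- heat_sink: Bystander: finned aluminium heat sink 50 x 40 x 28 mm, loose beside the cradle. Origin: centre of its underside.
- brush: Bystander: brush 170 mm long, lying loose at the left of the bench. Origin: underside, mid length.
- meter: Bystander: yellow hand meter 160 x 80 x 43 mm, lying loose at the right. Origin: centre of its underside.
- cleaner: Bystander: blue bottle, 60 mm diameter, 130 mm high, standing loose at the left. Origin: centre of its underside.

How it is judged:
By the outcome, as a careful person would: the job done as asked, in the order asked, and still so for the second after the job is handed in, with the robot touching nothing.
It also fails if it takes over 38 s, if anything falls off the work surface, if the arm or the gripper's body presses on something with over 40 N, if the wrist force passes 120 N, or if a joint passes its speed limit or range.

## Working session

There is one attempt and no reset: what is moved stays moved. The work goes in short steps, Python scripts to look and compute and a tool call to move; the robot and the scene stay as the last step left them, time stands still between calls to the robot, and variables do not carry over. Pictures are saved under pics/ and viewed, about 8 in all and at most 12, crops included, and the job is handed in when it is done.

Besides the shell and the picture viewer there is one more tool, called after "Emit:" as name(argument=value, ...) on one line, values as JSON. apply_moves: Moves the arm, as the interface text tells. Its arguments: {"type":"object","properties":{"plan":{"type":"string"},"squeeze":{"type":"number"}},"required":["plan"]}

```bash
mkdir -p pics
python3 - <<'E'
from rig import r
import cv2
for n in("side","top"):
    c=r.get_calibration(n); print(n,c)
    cv2.imwrite(f"pics/{n}0.png",r.grab_frame(n))
print(r.sense())
E
```

```text
side {'vertical_fov': 57.09560296614112, 'cx': 255.58691196445713, 'cy': 193.22846536593403, 'R': array([[ 0.81075738, -0.5853307 ,  0.00777491],
       [-0.31194945, -0.44325214, -0.84036604],
       [ 0.49533829,  0.67890759, -0.54196353]]), 't': array([-432.0906598 ,  257.32412335,  835.76485191])}
top {'vertical_fov': 44.7069165953355, 'cx': 251.54654348923282, 'cy': 193.98974536041192, 'R': array([[ 0.01081466, -0.99988483, -0.01064707],
       [-0.98924126, -0.00914482, -0.14600723],
       [ 0.14589305,  0.01211154, -0.98922623]]), 't': array([   4.63575619,  559.82844945, 1650.87393667])}
{'clock': 0.1, 'qpos': array([ 1.29859190e+00,  3.53594884e-01,  1.63408184e+00,  1.49449497e-05,
        1.15521130e+00, -2.40549488e-03]), 'qvel': array([-1.83665969e-04, -6.95607898e-05, -2.15551606e-03,  1.49483570e-03,
       -1.50804071e-03,  6.40403805e-06]), 'joint_efforts': array([ 9.73922142e-04, -6.06356120e+01, -3.42819893e+01, -1.20267978e-04,
        3.95841314e-03, -4.79813070e-05]), 'eef_pos': array([166.46504965, 601.96156617, 230.61732471]), 'tcp_rot': array([-1.57209166e+00,  1.67809813e-05, -2.69804984e-01]), 'contact_force': array([ 5.14425605e-01, -6.26042387e-01,  4.68459138e-04]), 'wrist_torque': array([-0.00432619, -0.03418757,  0.00500657]), 'opening': 0.9985278222667007}
```

View pics/top0.png

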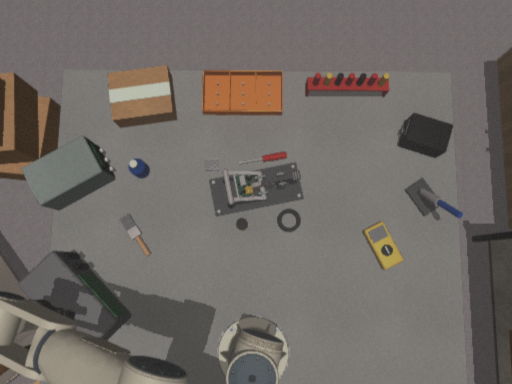

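View pics/side0.png

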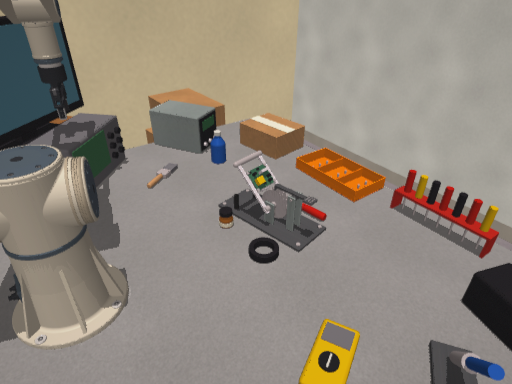

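The top view shows the cradle plate centred near (256,189), with the arm end to the left (bar near (229,188)) and the tab near (290,180). The side view shows the arm raised near (257,175). I'll zoom in on both.

Run:
```python
import cv2,numpy as np
a=cv2.imread("pics/top0.png")[155:225,202:312]; b=cv2.imread("pics/side0.png")[140:250,212:332]
cv2.imwrite("pics/crop.png",cv2.resize(a,None,fx=7,fy=7,interpolation=cv2.INTER_CUBIC))
cv2.imwrite("pics/crops.png",cv2.resize(b,None,fx=5,fy=5,interpolation=cv2.INTER_CUBIC))
```

```text
(no output)
```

View pics/crop.png

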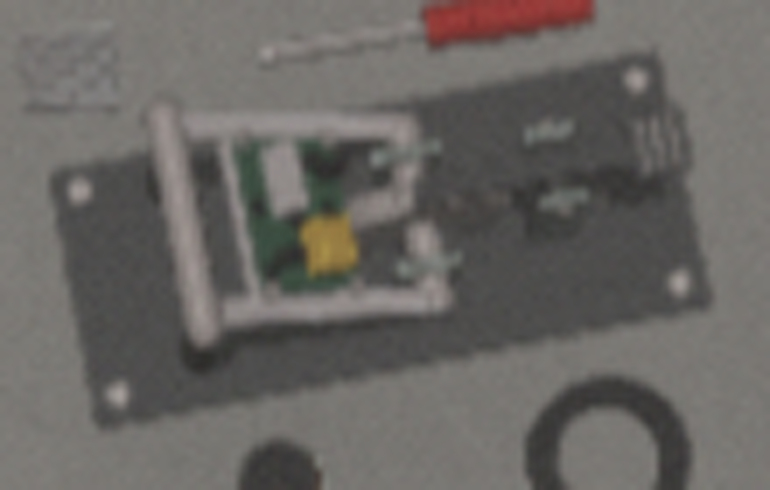

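View pics/crops.png

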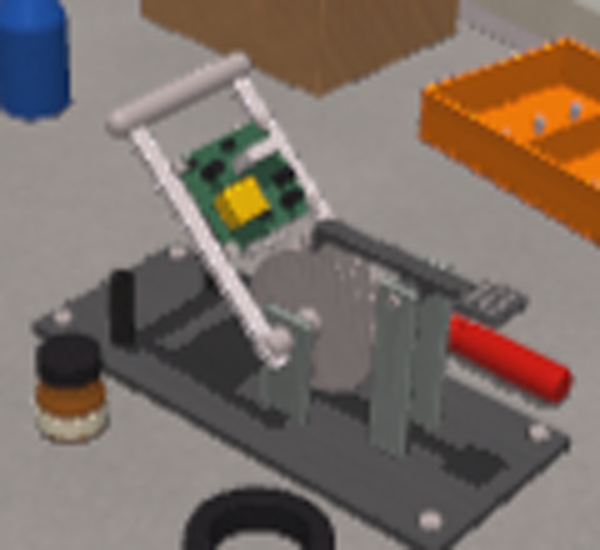

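```bash
cat > h.py <<'E'
from rig import r
import numpy as np
from scipy.optimize import least_squares
def proj(n,X):
    c=r.get_calibration(n);f=192/np.tan(np.radians(c["vertical_fov"]/2))
    p=np.atleast_2d(X)@c["R"].T+c["t"]; return p[:,:2]/p[:,2:]*f+[c["cx"],c["cy"]]
def world(p,X):
    c,s=np.cos(p[2]),np.sin(p[2]); return np.atleast_2d(X)@np.array([[c,s,0],[-s,c,0],[0,0,1]])+[p[0],p[1],0]
def bar(A,y): return [-20+160*np.cos(A),y,65+160*np.sin(A)]
E
python3 - <<'E'
from h import *
T=[(55,175),(655,52),(710,303),(100,428),(160,110),(205,338),(660,142)]
S=[(38,328),(568,440),(445,550),(120,122),(240,65),(498,300)]
T=(np.array(T)+.5)/7-.5+[202,155]; S=(np.array(S)+.5)/5-.5+[212,140]
def model(p):
    # image left = +x cradle ; image up = far
    C=lambda sx,sy:[165*sx,70*sy,10]
    b=bar(p[3],61),bar(p[3],-61)
    tab=[-140,0,133]
    Tm=[C(1,-1),C(-1,-1),C(-1,1),C(1,1),b[1],b[0],tab]
    Sm=[C(1,1),C(-1,-1),C(-1,1),b[0],b[1],tab]
    return proj("top",world(p,Tm)),proj("side",world(p,Sm))
f=lambda p:np.r_[((model(p)[0]-T)*2).ravel(),(model(p)[1]-S).ravel()]
s=least_squares(f,[500,0,1.7,.75],x_scale=[10,10,.1,.1],loss="soft_l1")
print(s.x)
print(np.round(model(s.x)[0]-T,1).tolist(),np.round(model(s.x)[1]-S,1).tolist())
p=s.x
print(world(p,[[-140,0,133],bar(p[3],0),bar(0,0),[-20,0,65]]).round(1))
E
```

```text
[584.93171883  -5.62816475   1.78347043   0.75665179]
[[-0.8, -0.4], [0.4, -0.5], [0.7, 0.1], [-0.1, 0.2], [-0.2, -1.3], [0.4, 1.4], [-0.1, -0.1]] [[-1.2, -1.0], [1.4, -0.8], [-1.3, 0.3], [-2.2, 1.9], [1.0, -0.1], [-0.9, -0.2]]
[[ 614.5 -142.5  133. ]
 [ 564.6   88.5  174.8]
 [ 555.4  131.2   65. ]
 [ 589.2  -25.2   65. ]]
```

The fit is consistent: tab at about (614,-142,133), bar at about (565,88,175), cradle yaw 1.783. I'll set yaw to 0.213 so that tool z is cradle +x and tool x is cradle -y, closing the fingers as it turns.

Emit:
apply_moves(plan="0 -0.5 0 0 -7 0 1;0 -0.5 0 0 -7 0 1;0 -0.5 0 0 -7 0 1;0 -0.5 0 0 -6.7 0 1;0 0 0 0 0 0 1", squeeze=30)

```text
clock: 0.6
eef_pos: [166.1, 600.4, 248.7]
tcp_rot: [-1.576, 0.003, 0.231]
contact_force: [-0.2, -0.0, 0.2]
opening: 0.141
```

```bash
cat >> h.py <<'E'
from scipy.spatial.transform import Rotation as Ro
P=[584.9,-5.6,1.7835]
def go(local):
    s=r.sense(); R=Ro.from_euler("xyz",s["tcp_rot"]); w=world(P,local)[0]
    e=(R.inv().apply(w-s["eef_pos"])/10).round(2)
    G=Ro.from_euler("xyz",[-np.pi/2,0,P[2]-np.pi/2])
    print("t",round(s["clock"],2),"pos",s["eef_pos"].round(1),"loc",(world([0,0,-P[2]],s["eef_pos"]-[P[0],P[1],0])[0]).round(1),"shift cm",e,"turn",np.degrees((R.inv()*G).as_rotvec()).round(2),"F",s["contact_force"].round(1),"open",round(s["opening"],2))
E
python3 -c "
from h import *
go([-140,0,240])"
```

```text
t 0.6 pos [166.1 600.4 248.7] loc [680.8 281.5 248.7] shift cm [ 26.6    1.25 -82.59] turn [ 0.32  1.08 -0.17] F [-0.2 -0.   0.2] open 0.14
```

Emit:
apply_moves(plan="1.4 0 -4.4 0.3 1 0 1;1.4 0 -4.4 0 0 0 1;1.4 0 -4.4 0 0 0 1;1.4 0 -4.4 0 0 0 1;1.4 0 -4.4 0 0 0 1;1.4 0 -4.4 0 0 0 1;1.4 0 -4.4 0 0 0 1;1.4 0 -4.4 0 0 0 1;1.4 0 -4.4 0 0 0 1;1.4 0 -4.4 0 0 0 1;1.4 0 -4.4 0 0 0 1;1.4 0 -4.4 0 0 0 1;1.4 0 -4.4 0 0 0 1;1.4 0 -4.4 0 0 0 1;1.4 0 -4.4 0 0 0 1;1.4 0 -4.4 0 0 0 1;0 0 0 0 0 0 1")

```text
clock: 2.3
eef_pos: [526.1, -76.1, 242.4]
tcp_rot: [-1.572, 0.003, 0.151]
contact_force: [-0.1, 0.4, -0.4]
opening: 0.003
```

```bash
python3 -c "
from h import *
go([-140,0,150])"
```

```text
t 2.3 pos [526.1 -76.1 242.4] loc [-56.5  72.4 242.4] shift cm [ 7.77  9.24 -7.88] turn [ 0.08 -3.56 -0.15] F [-0.1  0.4 -0.4] open 0.0
```

Emit:
apply_moves(plan="2.6 0 -2.6 0 -3.5 0 1;2.7 0 -2.7 0 0 0 1;2.4 0 -2.4 0 0 0 1;0 4 0 0 0 0 1;0 4 0 0 0 0 1;0 0 0 0 0 0 1")

```text
clock: 2.9
eef_pos: [617.7, -139.7, 158.0]
tcp_rot: [-1.57, 0.004, 0.19]
contact_force: [-0.9, 0.6, -0.5]
opening: -0.001
```

Run:
```python
from h import *
import cv2
go([-140,0,150])
a=r.grab_frame("top")[145:225,232:322]; b=r.grab_frame("side")[140:250,242:352]
b=cv2.resize(b,None,fx=4,fy=4,interpolation=2);a=cv2.resize(a,(360,320),interpolation=2)
a=cv2.copyMakeBorder(a,0,120,0,0,0); cv2.imwrite("pics/c1.png",np.hstack([a,b]))
```

```text
t 2.9 pos [ 617.7 -139.7  158. ] loc [-138.    -3.8  158. ] shift cm [-0.37  0.8  -0.21] turn [-0.03 -1.29 -0.23] F [-0.9  0.6 -0.5] open -0.0
```

View pics/c1.png

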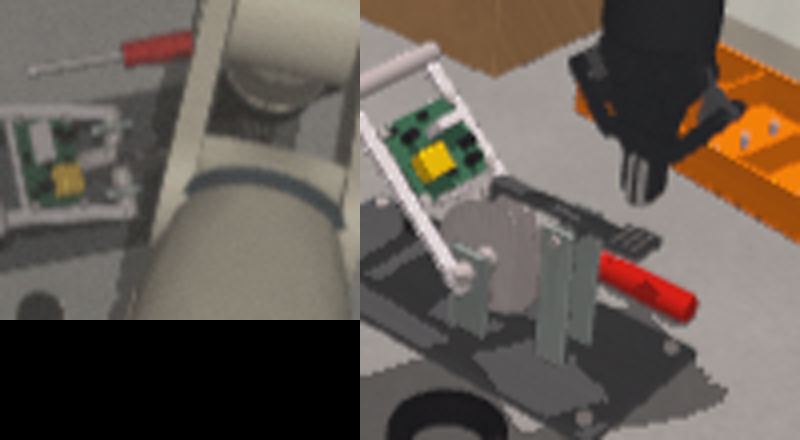

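The tips (640,203) are right above the tab (633,238), about 25 mm up. I'll press, slightly outboard for leverage.

Emit:
apply_moves(plan="-0.4 0.8 -0.6 0 -1.3 -0.2 1;0 0.8 0 0 0 0 1;0 0.5 0 0 0 0 1;0 0.5 0 0 0 0 1")

```text
clock: 3.4
eef_pos: [621.7, -146.3, 144.5]
tcp_rot: [-1.577, -0.015, 0.212]
contact_force: [-0.2, 0.2, -0.6]
opening: 0.003
```

```bash
python3 -c "
from h import *
go([-144,0,120])"
```

```text
t 3.4 pos [ 621.7 -146.3  144.5] loc [-145.3   -6.3  144.5] shift cm [-0.66  2.44  0.14] turn [ 0.37 -0.04  0.87] F [-0.2  0.2 -0.6] open 0.0
```

Emit:
apply_moves(plan="-0.6 0.3 0 0.3 0 0.9 1;-0.2 0.5 0 0 0 0 1;0 0.5 0 0 0 0 1;0 0.5 0 0 0 0 1;0 0.4 0 0 0 0 1")

```text
clock: 3.9
eef_pos: [614.6, -149.1, 123.1]
tcp_rot: [-1.575, -0.001, 0.212]
contact_force: [-1.2, -1.2, 4.9]
opening: -0.001
```

```bash
python3 -c "
from h import *
go([-144,0,116])"
```

```text
t 3.9 pos [ 614.6 -149.1  123.1] loc [-146.5    1.2  123.1] shift cm [0.12 0.71 0.25] turn [ 0.24 -0.06  0.04] F [-1.2 -1.2  4.9] open -0.0
```

Contact at about 5 N, and the tab is sinking. I'll continue to the stop.

Emit:
apply_moves(plan="0 0.3 0 0 0 0 1;0 0.3 0 0 0 0 1;0 0.2 0 0 0 0 1")

```text
clock: 4.2
eef_pos: [614.7, -149.4, 114.5]
tcp_rot: [-1.575, -0.001, 0.211]
contact_force: [-3.0, -1.1, 16.6]
opening: 0.002
```

Emit:
apply_moves(plan="0 0.3 0 0 0 0 1;0 0 0 0 0 0 1")

```text
clock: 4.4
eef_pos: [615.0, -149.3, 114.9]
tcp_rot: [-1.575, -0.001, 0.211]
contact_force: [-1.8, -1.6, 3.1]
opening: 0.003
```

Emit:
apply_moves(plan="0 0.5 0 0 0 0 1")

```text
clock: 4.5
eef_pos: [615.8, -149.2, 113.3]
tcp_rot: [-1.575, -0.003, 0.211]
contact_force: [-17.6, 4.0, 61.8]
opening: -0.002
```

Emit:
apply_moves(plan="0 0.6 0 0 0 0 1")

```text
clock: 4.6
eef_pos: [616.1, -149.1, 112.9]
tcp_rot: [-1.575, -0.004, 0.211]
contact_force: [-27.7, 3.7, 77.3]
opening: -0.005
```

The force jumped to 77 N with no travel, so the end stop is reached. I'll lift off straight up and check.

Emit:
apply_moves(plan="0 -1 0 0 0 0 1;0 -3 0 0 0 0 1;0 -4 0 0 0 0 1;0 -4 0 0 0 0 1;0 0 0 0 0 0 1")

```text
clock: 5.1
eef_pos: [614.8, -146.0, 237.5]
tcp_rot: [-1.571, -0.003, 0.211]
contact_force: [0.3, -0.1, -0.4]
opening: -0.0
```

Run:
```python
from h import *
import cv2
go([94,0,230])
b=r.grab_frame("side")[130:250,212:352]
cv2.imwrite("pics/c2.png",cv2.resize(b,None,fx=5,fy=5,interpolation=2))
```

```text
t 5.1 pos [ 614.8 -146.   237.5] loc [-143.5    0.4  237.5] shift cm [-0.    0.75 23.75] turn [-0.01 -0.1   0.19] F [ 0.3 -0.1 -0.4] open -0.0
```

View pics/c2.png

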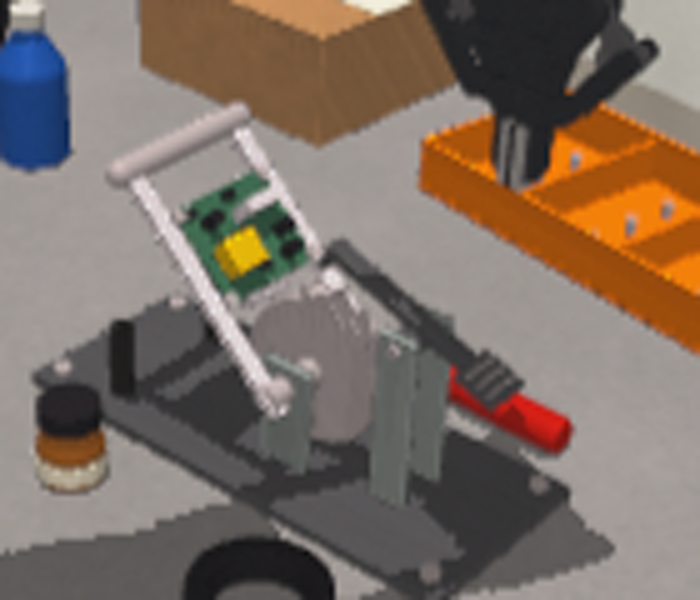

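The pawl is tilted (hook up at (340,250), tab down at (490,378)) and the arm hasn't moved. Next I go above the bar.

Emit:
apply_moves(plan="0 0 4.5 0 0 0 1;0 0 4.5 0 0 0 1;0 0 4.5 0 0 0 1;0 0 4.5 0 0 0 1;0 0 4.5 0 0 0 1;0 0 2.5 0 0 0 1;0 0 0 0 0 0 1")

```text
clock: 5.85
eef_pos: [554.0, 108.2, 224.1]
tcp_rot: [-1.564, 0.013, 0.207]
contact_force: [-0.6, -0.4, -0.6]
opening: 0.001
```

```bash
python3 -c "
from h import *
go([100,0,192])"
```

```text
t 5.85 pos [554.  108.2 224.1] loc [117.8   6.2 224.1] shift cm [ 0.67  3.19 -1.8 ] turn [-0.42 -0.32 -0.74] F [-0.6 -0.4 -0.6] open 0.0
```

Emit:
apply_moves(plan="0.6 0 -1.8 -0.4 -0.3 -0.7 1;0 1.5 0 0 0 0 1;0 1 0 0 0 0 1;0 0 0 0 0 0 1")

```text
clock: 6.25
eef_pos: [563.6, 87.8, 194.3]
tcp_rot: [-1.572, 0.004, 0.214]
contact_force: [1.1, -0.1, 0.0]
opening: -0.001
```

Run:
```python
from h import *
import cv2
go([100,0,184])
b=r.grab_frame("side")[100:250,212:352]
cv2.imwrite("pics/c3.png",cv2.resize(b,None,fx=4,fy=4,interpolation=2))
```

```text
t 6.25 pos [563.6  87.8 194.3] loc [ 95.8   1.1 194.3] shift cm [0.12 1.03 0.42] turn [ 0.06  0.09 -0.22] F [ 1.1 -0.1  0. ] open -0.0
```

View pics/c3.png

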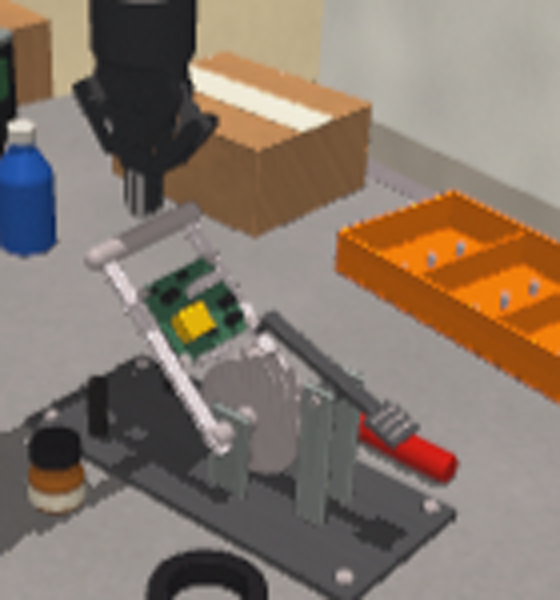

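The tips are just above the middle of the bar. I'll push down following the arc.

Emit:
apply_moves(plan="0.1 0.5 0.3 0 0 -0.2 1;0 0.6 0.2 0 0 0 1;0 0.6 0.4 0 0 0 1;0 0.6 0.4 0 0 0 1")

```text
clock: 6.7
eef_pos: [562.8, 101.7, 174.4]
tcp_rot: [-1.569, -0.003, 0.211]
contact_force: [-5.6, 2.0, 11.2]
opening: -0.004
```

```bash
python3 -c "
from h import *
go([122,0,150])"
```

```text
t 6.7 pos [562.8 101.7 174.4] loc [109.5  -1.1 174.4] shift cm [-0.12  2.44  1.24] turn [-0.12 -0.11  0.17] F [-5.6  2.  11.2] open -0.0
```

Emit:
apply_moves(plan="-0.1 0.6 0.2 0 0 0 1;0 0.7 0.3 0 0 0 1;0 0.7 0.3 0 0 0 1;0 0.7 0.3 0 0 0 1")

```text
clock: 7.1
eef_pos: [559.3, 118.2, 151.7]
tcp_rot: [-1.561, -0.007, 0.21]
contact_force: [-4.3, 1.1, 8.4]
opening: -0.001
```

```bash
python3 -c "
from h import *
go([133,0,130])"
```

```text
t 7.1 pos [559.3 118.2 151.7] loc [126.5  -1.1 151.7] shift cm [-0.13  2.17  0.63] turn [-0.55 -0.15  0.39] F [-4.3  1.1  8.4] open -0.0
```

Emit:
apply_moves(plan="-0.1 0.7 0 -0.5 0 0.3 1;0 0.7 0.1 0 0 0 1;0 0.8 0.1 0 0 0 1;0 0.8 0.1 0 0 0 1;0 0.8 0.1 0 0 0 1")

```text
clock: 7.6
eef_pos: [559.1, 129.8, 118.1]
tcp_rot: [-1.561, -0.009, 0.209]
contact_force: [-2.8, 2.6, 7.0]
opening: 0.0
```

```bash
python3 -c "
from h import *
go([139,0,95])"
```

```text
t 7.6 pos [559.1 129.8 118.1] loc [137.8  -3.3 118.1] shift cm [-0.36  2.3   0.1 ] turn [-0.55 -0.19  0.54] F [-2.8  2.6  7. ] open 0.0
```

Emit:
apply_moves(plan="-0.2 0.8 0 -0.5 0 0.5 1;0 0.8 0 0 0 0 1;0 0.8 0 0 0 0 1;0 0.7 0 0 0 0 1;0 0.6 0 0 0 0 1")

```text
clock: 8.1
eef_pos: [558.9, 135.1, 83.4]
tcp_rot: [-1.564, -0.007, 0.209]
contact_force: [-3.1, 1.5, 6.7]
opening: 0.001
```

```bash
python3 -c "
from h import *
go([140,0,74])"
```

```text
t 8.1 pos [558.9 135.1  83.4] loc [143.   -4.3  83.4] shift cm [-0.43  0.94 -0.31] turn [-0.37 -0.19  0.41] F [-3.1  1.5  6.7] open 0.0
```

Emit:
apply_moves(plan="-0.1 0.5 0 0 0 0 1;0 0.4 0 0 0 0 1;0 0.4 0 0 0 0 1")

```text
clock: 8.4
eef_pos: [559.0, 136.0, 73.0]
tcp_rot: [-1.564, -0.01, 0.211]
contact_force: [-18.4, -8.0, 65.7]
opening: 0.0
```

Emit:
apply_moves(plan="0 0.4 0 0 0 0 1")

```text
clock: 8.5
eef_pos: [559.1, 136.0, 72.9]
tcp_rot: [-1.565, -0.009, 0.211]
contact_force: [-23.1, -6.7, 70.3]
opening: 0.001
```

Emit:
apply_moves(plan="0 0.4 0 0 0 0 1")

```text
clock: 8.6
eef_pos: [559.1, 136.0, 73.1]
tcp_rot: [-1.565, -0.009, 0.211]
contact_force: [-18.4, -5.1, 52.3]
opening: 0.006
```

The arm is on its end stop: z is 73 (expected 74), at 50–70 N with no further travel. I'll lift off and check.

Emit:
apply_moves(plan="0 -0.5 0 0 0 0 1;0 -2 0 0 0 0 1;0 -4 0 0 0 0 1;0 -4 0 0 0 0 1;0 -4 0 0 0 0 1;0 0 0 0 0 0 1")

```text
clock: 9.2
eef_pos: [558.1, 135.9, 225.6]
tcp_rot: [-1.565, -0.013, 0.213]
contact_force: [-0.1, -0.3, 0.0]
opening: 0.003
```

Run:
```python
from h import *
import cv2
go([140,0,230])
b=r.grab_frame("side")[100:250,202:352]
cv2.imwrite("pics/c4.png",cv2.resize(b,None,fx=4,fy=4,interpolation=2))
q=proj("side",world(P,[bar(0,61),bar(0,-61),[-140+3,0,116]])); print(((q-[202,100]+.5)*4-.5).round(0))
```

```text
t 9.2 pos [558.1 135.9 225.6] loc [144.   -3.7 225.6] shift cm [-0.36 -0.45 -0.39] turn [-0.33 -0.    0.73] F [-0.1 -0.3  0. ] open 0.0
[[ 92. 369.]
 [195. 312.]
 [429. 418.]]
```

View pics/c4.png

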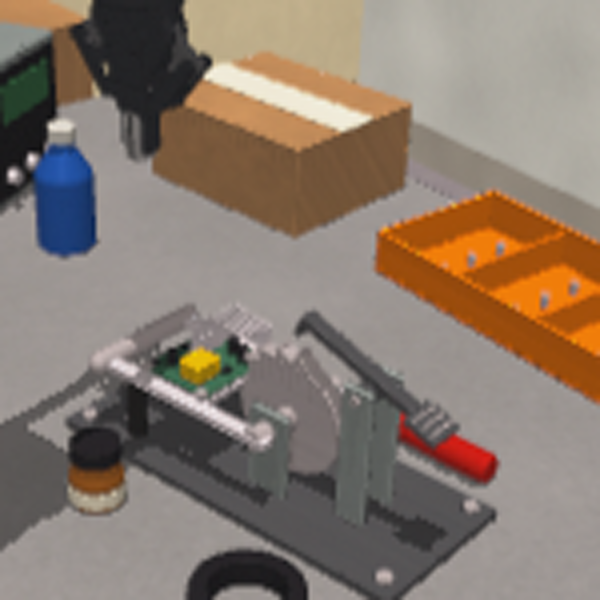

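The arm lies level on its rests, with the bar ends at about (103,362) and (190,312) against predictions of (92,369) and (195,312). The pawl is still released and the bystanders in view haven't moved, so I'm handing in.

```bash
python3 -c "
from rig import r
print(r.sign_off())"
```

```text
the job is handed in; nothing more can be done
None
```

The cradle is lowered and handed in at about 9.3 s. I pressed the pawl tab to its end stop with the shut fingertips, lifted off, then pushed the bare end bar down along its arc to the rests and lifted clear.

- **Pawl:** the tab stopped moving at about 77 N, so it was at its end stop. The last picture shows it still tilted, with the tab down and the hook up.
- **Arm:** the fingertips stopped at z = 73 mm under 50–70 N, against 74 mm expected for fully down. In the last picture the bar ends lie within about 3 pixels of where a level arm should put them.
- **Forces:** the highest reading was about 82 N at the wrist, under the 120 N limit. After the lift-off the contact force was near zero.
- **Other items:** those visible in the last side picture looked unmoved. I did not take a last top view, so the brush and meter, which that picture leaves out, went unchecked; the arm's path did not go near the table around them.

No check failed or disagreed.

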